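# Pop the disc box and push its lid right back

## Robot

A 7-joint arm with a two-finger parallel gripper is mounted at the origin on the work surface. World frame = base frame: x ahead of the robot, y to its left, z up, the work surface at z = 0. Lengths are in mm, angles in rad, forces in N, time in s.
With the tool pointing down it reaches from about 425 to 1025 mm from the base axis. Payload 9.4 kg.
Tool frame: the origin (TCP) lies on the front face of the gripper's body, between the roots of the fingers; the fingertips stand 73 mm ahead of it and the grasp point (between the pads) lies 54 mm ahead of it (manip.grasp_offset is the distance from the TCP to the grasp point, in mm); z points along the fingers, y is the line along which they close (so a half turn about z gives the same grasp; the last joint's range is limited). The gripper opens to 85 mm and grips with 20 to 120 N. Pads are 22 mm wide; open, the fingers measure 114 mm over their backs; the gripper's body (76 mm by 85 mm) begins 54 mm behind the grasp point. The pads swing forward as they close: fully open they stand 13 mm farther back than shut.
Start: joints at [-1.361, 0.599, -0.003, 1.599, 0.002, 0.943, -0.08], TCP at [205.092, 695.386, 303.875] pointing down, gripper open.
Joint ranges: [-2.57, 2.57], [-0.35, 1.97], [-1.29, 1.29], [0.11, 2.56], [-1.05, 4.19], [0.11, 1.86], [-2.63, 2.63]. Speed limits (rad/s): [2.22, 2.22, 3.01, 3.01, 3.14, 3.14, 3.14].

## Interface

Orientations are given as a unit quaternion [w, x, y, z].
In Python, from cell import manip gives the robot as it stands.
- The arm moves only by the tool carry_out, never from a script. Its argument "commands" is a list of rows, each a list of 5 numbers: the opening, from 0 (shut) to 1 (fully open), then the shift along the tool's x, y, z in m, then the turn about the tool's z in degrees. In form: [[gripper, tx, ty, tz, roll], ...]. A call has 1 to 10 rows; each row shifts and turns the commanded pose from where the row before left it, along the tool's axes as they then stand; what a row does not reach is not made up. A row lasts 1/12 s, in which the tool goes at most 41.7 mm and 7.16 degrees, less where a joint would pass 70% of its speed; a pose out of reach is approached as far as the arm can. A call with a gripper value outside its range is refused whole. The fingers move at their own pace and stop on an object; the grip force is fixed at half the most. Time passes only in rows, so rows that do not move let the fingers close. It gives the time, the measured TCP pose, the force, the opening and the grip force at its end, in the units of the state.
- manip.state(): the state, without advancing time (a new reading comes with each control period).
- manip.snapshot(name): name is "scene" or "top" or "wrist"; returns the picture (420x560x3 uint8, red, green, blue); there is no depth.
- manip.camera_info(name): a dict with "fov_y" (degrees; the focal length in pixels is half the picture's height over the tangent of half this angle, whatever the lens; pixels are square), "cx", "cy" (the principal point, pixels), "world_from_camera" (4x4, takes a point from camera to world coordinates). Camera axes: x right, y down, z forward; pixel columns grow to the right and rows downward; lengths in mm; the calibration is good to about 2 mm. A picture is of the moment at which its call begins: read the wrist's pose just before it. camera_info takes no time and is no camera call; for the wrist camera it gives the pose at the moment of the call.
- manip.job_done(): hands the job in; it is judged then, once.
The state is a dict: "t": time; "qpos": joint angles; "qvel": joint speeds; "effort": joint torques, N m; "ee_pos": TCP position; "tcp_rot": TCP orientation; "contact_force": force on the tool from outside, world axes, zero at the start; "torque": the same for the moment, N m; "finger_gap": finger opening in mm; "gripper_force": force on a finger pad.
Only numpy, scipy, OpenCV 4.12 (cv2) and the standard library are available. Lean on these libraries where they do the work, as an engineer would, in place of code of your own. Each camera call takes 0.05 s, during which the arm holds its last target. There are 200 camera calls.

## Task

Open the disc box for the next game: press down the release tab at the front of the box so that its sprung lid pops up, then push the lid right over backwards until it rests open by itself on its stop. This is fingertip pushing only: do not lift or tip the box or shove it along the counter, and leave the discs, the cup and the tin where they stand.

Things in the scene. Friction and masses are not known exactly. Their poses are not given: they have to be found in the camera images.
- disc_box: The maple disc box, 150 deep (x) x 220 wide (y) x 64 mm high to its rim, walls 12 mm, standing loose on the counter (box and lid 2.2 to 3.2 kg). Origin: centre of its underside. x points from its front (the release tab's side, turned roughly to the robot) to its back (the hinge side), y along its width, z up.
- tab_pad (a point): Middle of the top face of the release tab's thumb ledge, a small aluminium ledge 30 mm (front to back) x 44 mm wide x 6 mm thick that sticks out from the middle of the box's front; at rest 102 mm in front of the box's centre and 53 mm above the counter. The ledge is one piece with an upright that ends in a hook over the lid's front edge (hook top 81 mm above the counter); the piece rocks on an axis along the box's y, 27 mm behind this point.
- tab (a joint): Rocking angle of the release tab, rad: 0 at rest, grows as the ledge is pressed down, stop at 0.38 (the ledge's middle about 10 mm lower). The hook lets go of the lid at about 0.25 (about 7 mm down, 4 to 5 N). A spring returns the tab when it is let go.
- lid (a joint): Opening angle of the lid, rad: 0 shut (starts latched, about 0.01), 0.75 where the spring leaves it once it has popped up, 1.57 upright, 1.95 at its stop, leaning back. The lid is a plain maple slab 150 x 220 x 10 mm, 0.25 kg, hinge slightly damped: short of upright it falls back to about 0.75; once past about 1.65 it leans back and settles on its stop by itself.
- lid_edge (a point): Middle of the lower front edge of the lid (the edge away from the hinge), moving with the lid, 150 mm from the hinge line. The lid's x axis points from this edge to the hinge, z out of its upper face. Shut: 64 mm above the counter; popped up: about 166 mm; upright: 214 mm.
- lid_hinge (a point): Middle of the hinge line, along the box's y at the top of its back wall, 75 mm behind the box's centre, 64 mm above the counter.
- cup: Clear plastic cup, 76 mm across its mouth, 95 mm high, standing at one side of the box. Origin: centre of its underside. Leave alone.
- tin: Small closed tin, 66 mm across, 75 mm high, standing at the other side of the box. Origin: centre of its underside. Leave alone.
- disc1: Wooden crokinole disc, 32 mm across, 10 mm thick, lying flat near a front corner of the box. Origin: centre of its underside. Leave alone.
- disc2: Wooden crokinole disc, 32 mm across, 10 mm thick, lying flat near a front corner of the box. Origin: centre of its underside. Leave alone.
- disc3: Wooden crokinole disc, 32 mm across, 10 mm thick, lying flat beside a back corner of the box. Origin: centre of its underside. Leave alone.
- disc4: Wooden crokinole disc, 32 mm across, 10 mm thick, lying flat beside a back corner of the box. Origin: centre of its underside. Leave alone.

How it is judged (in metres and radians):
On the way, in this order (a step that is already met when the one before it is completed fails the run):
1. the release tab is pressed down while the lid is still shut (value of joint tab above 0.12 rad and value of joint lid below 0.2 rad).
2. the lid has popped up (value of joint lid above 0.4 rad).
At the end, for the whole second after the job is handed in: The lid leans back open at more than 1.8 rad and is at rest; the tab is let go (under 0.08 rad); the box stands flat within 40 mm of where it was; the cup, the tin and the four discs are within 30 mm of where they were (value of joint lid above 1.8 rad and velocity of joint lid between -0.1 and 0.1 rad/s and value of joint tab below 0.08 rad and distance of disc_box from where it was at the start of the episode below 0.04 m and angle between disc_box's own z axis and vertical below 0.05 rad and linear speed of disc_box below 0.02 m/s and distance of each of cup, tin, disc1, disc2, disc3, disc4 from where it was at the start of the episode below 0.03 m); the robot touches nothing.
It fails at once if the box is lifted (15 mm) or tipped (0.12 rad) (height (world z) of disc_box above 0.015 m or angle between disc_box's own z axis and vertical above 0.12 rad).
It fails at once if the box is shoved more than 40 mm (distance of disc_box from where it was at the start of the episode above 0.04 m).
It fails at once if the cup, the tin or a disc is lifted, tipped or moved more than 30 mm (distance of any of cup, tin, disc1, disc2, disc3, disc4 from where it was at the start of the episode above 0.03 m or height (world z) of any of cup, tin, disc1, disc2, disc3, disc4 above 0.015 m or angle between any of cup, tin, disc1, disc2, disc3, disc4's own z axis and vertical above 0.3 rad).
It also fails if it takes over 45 s, if anything falls off the work surface, if the arm or the gripper's body presses on something with over 40 N, if the wrist force passes 120 N, or if a joint passes its speed limit or range.

## Working session

There is one attempt and no reset: what is moved stays moved. The work goes in short steps, Python scripts to look and compute and a tool call to move; the robot and the scene stay as the last step left them, time stands still between calls to the robot, and variables do not carry over. Pictures are saved under pics/ and viewed, at most 10 in all, crops included, and the job is handed in when it is done.

Besides the shell and the picture viewer there is one more tool, called after ">>>" by a JSON object that holds its "fn" and its "kwargs". carry_out: Moves the arm, as the interface text tells. Its arguments: {"type":"object","properties":{"commands":{"type":"array"}},"required":["commands"]}

```bash
mkdir -p pics; python3 - <<'E'
from cell import manip
import cv2,numpy as np
s=manip.state();print(s)
for n in("scene","top"):
    im=manip.snapshot(n);cv2.imwrite(f"pics/{n}0.png",im[:,:,::-1]);i=manip.camera_info(n);print(n,i)
E
```

```text
{'t': 0.0, 'qpos': array([-1.36069338,  0.60011386, -0.00250811,  1.60017079,  0.00181706,
        0.94288623, -0.0798012 ]), 'qvel': array([ 0.00024636,  0.0007128 , -0.00148728, -0.00054065, -0.00022563,
       -0.00111655,  0.00175478]), 'effort': array([-9.15898963e-04, -7.76448727e+01,  1.56447832e+00, -2.58008319e+01,
        1.23405800e-02,  8.71969387e-03,  4.37514677e-05]), 'ee_pos': array([205.01733737, 695.01650955, 303.01090393]), 'tcp_rot': array([-2.39420652e-05,  1.42891455e-01,  9.89738051e-01, -7.88086023e-04]), 'contact_force': array([ 0.12487748, -0.61624502,  0.4580234 ]), 'torque': array([-0.02098193, -0.04064249,  0.03073581]), 'gripper_force': 0.0, 'finger_gap': 85.72879652567856}
scene {'fov_y': 42.91604616227218, 'cx': 272.7078295350273, 'cy': 205.79495146755238, 'world_from_camera': array([[ 3.07510835e-01,  6.86307746e-01, -6.59104517e-01,
         1.21795319e+03],
       [ 9.51344620e-01, -2.35947102e-01,  1.98172599e-01,
        -1.25668008e+02],
       [-1.95064105e-02, -6.87975758e-01, -7.25471472e-01,
         7.94962197e+02],
       [ 0.00000000e+00,  0.00000000e+00,  0.00000000e+00,
         1.00000000e+00]])}
top {'fov_y': 54.197090538065304, 'cx': 275.99236638806616, 'cy': 208.37397280152445, 'world_from_camera': array([[-5.87927451e-03, -9.88078329e-01,  1.53839691e-01,
         4.17624732e+02],
       [-9.99897552e-01,  7.81656774e-03,  1.19911122e-02,
         5.58617125e+01],
       [-1.30506565e-02, -1.53753431e-01, -9.88023058e-01,
         9.24853261e+02],
       [ 0.00000000e+00,  0.00000000e+00,  0.00000000e+00,
         1.00000000e+00]])}
```

View pics/scene0.png

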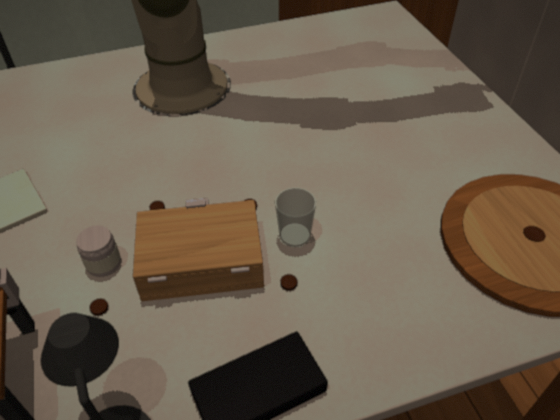

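View pics/top0.png

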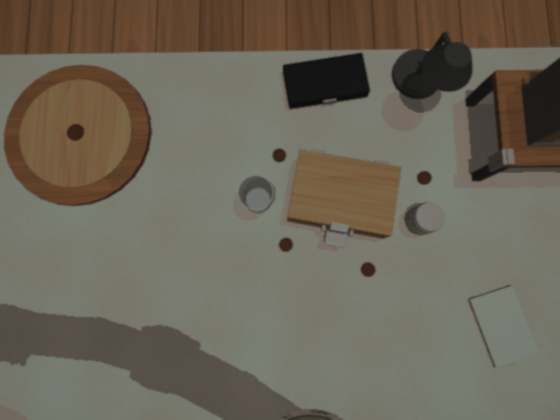

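The scene view shows the shut box (lid corners near 136,210 / 256,203 / 262,255 / 135,262), its tab at (196,203) facing the robot, the tin at (99,250) and the cup at (295,215). The top view shows the lid at (301,151), (400,165), (389,236), (288,221), with the ledge near (337,238). Next I'll zoom in on both.

```bash
python3 - <<'E'
import cv2,numpy as np
a=cv2.imread("pics/top0.png")[140:260,240:440];b=cv2.imread("pics/scene0.png")[180:310,120:320]
c=np.vstack([cv2.resize(x,None,fx=2.9,fy=2.9,interpolation=cv2.INTER_CUBIC) for x in(a,b)])
c=np.hstack([cv2.resize(x,(400*1,int(x.shape[0]*2)),interpolation=cv2.INTER_CUBIC) if 0 else cv2.resize(x,None,fx=2,fy=2,interpolation=cv2.INTER_CUBIC)[:240] for x in(a,b)])
cv2.imwrite("pics/zoom.png",np.clip(c*1.6,0,255).astype(np.uint8))
E
```

```text
(no output)
```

View pics/zoom.png

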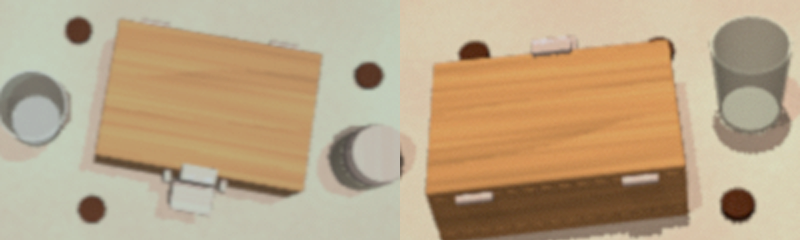

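The zoom resolves the lid corners in both views and the ledge at about (336,239.5) in the top view. I'll triangulate these.

```bash
cat > h.py <<'E'
import numpy as np
from cell import manip
def ray(n,p,i=None):
    i=i or manip.camera_info(n);f=210/np.tan(np.radians(i["fov_y"]/2));W=i["world_from_camera"]
    d=W[:3,:3]@[(p[0]-i["cx"])/f,(p[1]-i["cy"])/f,1];return W[:3,3],d/np.linalg.norm(d)
def tri(r):
    A=sum(np.eye(3)-np.outer(d,d) for o,d in r);b=sum((np.eye(3)-np.outer(d,d))@o for o,d in r);return np.linalg.solve(A,b)
def atz(n,p,z,i=None):
    o,d=ray(n,p,i);return o+d*(z-o[2])/d[2]
E
python3 - <<'E'
from h import *
np.set_printoptions(precision=1,suppress=True)
T=[(299,149.5),(401,166.5),(391.5,233.5),(288.5,217.5)];S=[(262,262),(134,276),(137,212.5),(253.5,201.5)]
P=[]
for t,s in zip(T,S):
    P.append(tri([ray("top",t),ray("scene",s)]));print(P[-1],atz("top",t,74),atz("scene",s,74))
Q=np.array([(atz("top",t,74)+atz("scene",s,74))/2 for t,s in zip(T,S)])
c=Q.mean(0);v=(Q[0]+Q[1]-Q[2]-Q[3]);w=Q[0]+Q[3]-Q[1]-Q[2]
print(c,np.arctan2(v[1],v[0]),np.arctan2(-w[0],w[1]),np.linalg.norm(v)/2,np.linalg.norm(w)/2)
print("ledge",atz("top",(336,239.5),53), "hook",atz("top",(339.5,227),81))
E
```

```text
[678.7  15.3  69.7] [677.5  16.1  74. ] [681.8  13.8  74. ]
[ 638.8 -198.6   71.9] [ 638.  -199.8   74. ] [ 641.1 -196.6   74. ]
[ 495.8 -172.4   72.6] [ 495.6 -172.7   74. ] [ 497.5 -171.6   74. ]
[532.1  41.3  65.2] [530.6  40.2  74. ] [540.7  40.6  74. ]
[587.8 -78.8  74. ] -0.17754139190410398 -0.1838841415570663 145.79511287564847 216.5068114946798
ledge [485.6 -60.4  53. ] hook [509.1 -64.6  81. ]
```

>>> {"fn": "carry_out", "kwargs": {"commands": [[0.8,-0.035,-0.012,0,3.5],[0.8,-0.035,-0.012,0,3.5],[0.8,-0.035,-0.012,0,3.5],[0.8,-0.035,-0.012,0,3.5],[0.8,-0.035,-0.012,0,3.5],[0.8,-0.035,-0.012,0,3.5],[0.8,-0.035,-0.012,0,3.5],[0.8,-0.035,-0.012,0,3.5],[0.8,-0.035,-0.012,0,3.5],[0.8,-0.035,-0.012,0,3.5]]}}

```text
t: 0.93
ee_pos: [434.7, 410.1, 303.6]
tcp_rot: [0.0, 0.435, 0.9, -0.0]
contact_force: [0.7, 0.2, 0.5]
finger_gap: 68.1
gripper_force: 0.0
```

>>> {"fn": "carry_out", "kwargs": {"commands": [[0.8,-0.035,-0.012,0,3.5],[0.8,-0.035,-0.012,0,3.5],[0.8,-0.035,-0.012,0,3.5],[0.8,-0.035,-0.012,0,3.5],[0.8,-0.035,-0.012,0,3.5],[0.8,-0.035,-0.012,0,3.5],[0.8,-0.035,-0.012,0,3.5],[0.8,-0.035,-0.012,0,3.5],[0.8,0,0,0,3.5],[0.8,0,0,0,0]]}}

```text
t: 1.77
ee_pos: [471.3, 119.0, 304.0]
tcp_rot: [0.0, 0.665, 0.747, -0.0]
contact_force: [1.3, 0.7, -0.5]
finger_gap: 68.6
gripper_force: 0.0
```

```bash
cat >> h.py <<'E'
from scipy.spatial.transform import Rotation as R
C=np.array([587.5,-79.,0]);YAW=-.18
BX=np.array([np.cos(YAW),np.sin(YAW),0]);BY=np.array([-BX[1],BX[0],0])
def go(bx,by,z):
    s=manip.state();w,*v=s["tcp_rot"];M=R.from_quat([*v,w]).as_matrix();p=s["ee_pos"]
    d=p-C;print("t",round(s["t"],2),"box xyz",np.round([d@BX,d@BY,p[2]],1),"F",np.round(s["contact_force"],1),"gap",round(s["finger_gap"],1))
    t=C+bx*BX+by*BY+[0,0,z]
    y=M[:,1];a=np.degrees(YAW-np.arctan2(y[1],y[0]));a=(a+90)%180-90
    print("p",p.round(1),"tilt",M[:,2].round(3),"shift tool mm",(M.T@(t-p)).round(1),"roll",round(-a,2))
E
python3 -c "
from h import *
go(-150,0,180)"
```

```text
t 1.77 box xyz [-149.7  174.   304. ] F [ 1.3  0.7 -0.5] gap 68.6
p [471.3 119.  304. ] tilt [-0. -0. -1.] shift tool mm [-166.3  -51.1  124.1] roll 16.99
```

>>> {"fn": "carry_out", "kwargs": {"commands": [[0.8,0,0,0.01,5.7],[0.8,0,0,0.02,5.7],[0.8,0,0,0.02,5.6],[0.8,-0.03,0,0.02,0],[0.8,-0.035,0,0.02,0],[0.8,-0.035,0,0.015,0],[0.8,-0.035,0,0.01,0],[0.8,-0.035,0,0,0],[0.8,-0.004,0,0,0],[0.8,0,0,0,0]]}}

```text
t: 2.6
ee_pos: [441.6, -51.5, 188.6]
tcp_rot: [-0.0, 0.766, 0.643, -0.0]
contact_force: [0.2, -0.2, -0.3]
finger_gap: 68.1
gripper_force: 0.0
```

```bash
python3 -c "
from h import *
import cv2
go(-150,0,140)
i=manip.camera_info('wrist');im=manip.snapshot('wrist');cv2.imwrite('pics/w1.png',im[:,:,::-1]);print(i)"
```

```text
t 2.6 box xyz [-148.5    0.9  188.6] F [ 0.2 -0.2 -0.3] gap 68.1
p [441.6 -51.5 188.6] tilt [-0.  0. -1.] shift tool mm [-0.9 -1.5 48.6] roll 0.29
{'fov_y': 60.61292704877039, 'cx': 280.80097423904397, 'cy': 215.7286175132597, 'world_from_camera': array([[ 9.84791273e-01, -1.67101499e-01, -4.75734862e-02,
         4.54136877e+02],
       [-1.73736263e-01, -9.44976538e-01, -2.77191366e-01,
         1.89838920e+01],
       [ 1.36326457e-03,  2.81240878e-01, -9.59636238e-01,
         2.58710242e+02],
       [ 0.00000000e+00,  0.00000000e+00,  0.00000000e+00,
         1.00000000e+00]])}
```

View pics/w1.png

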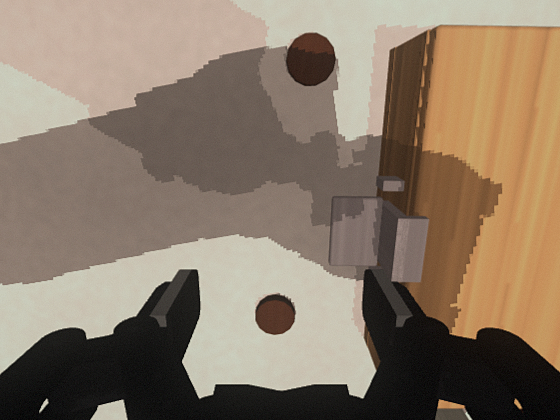

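The wrist view shows the ledge at (330–380, 197–267), the hook behind it at (410,248), and the discs at (311,59) and (275,314), which are clear of the fingers.

```bash
python3 -c "
from h import *
def b(p,z,n='wrist'):
    q=atz(n,p,z)-C;print(p,np.round([q@BX,q@BY,z],1))
    return ray(n,p)
for p in [(333,196),(382,198),(379,268),(330,265),(356,231)]:b(p,53)
b((399,217),81);b((427,220),81);b((422,283),81);b((394,278),81)
b((275,314),10);b((311,59),10)
c=tri([b((356,231),53),b((336,239.5),53,'top')]);print('ledge tri',c)
"
```

```text
(333, 196) [-117.3   26.2   53. ]
(382, 198) [-88.4  25.2  53. ]
(379, 268) [-86.4 -19.6  53. ]
(330, 265) [-117.1  -17.8   53. ]
(356, 231) [-102.4    4.6   53. ]
(399, 217) [-87.   21.9  81. ]
(427, 220) [-72.3  20.3  81. ]
(422, 283) [-70.6 -15.6  81. ]
(394, 278) [-86.2 -12.7  81. ]
(275, 314) [-151.7  -79.    10. ]
(311, 59) [-129.2  106.    10. ]
(356, 231) [-102.4    4.6   53. ]
(336, 239.5) [-103.6    0.    53. ]
ledge tri [488.20857842 -61.71374101  39.41499087]
```

>>> {"fn": "carry_out", "kwargs": {"commands": [[0.8,0.002,-0.001,0.02,0],[0.8,0,0,0.025,0],[0.8,0,0,0.013,0],[0.8,0,0,0,0],[0.8,0,0,0.003,0],[0.8,0,0,0.003,0],[0.8,0,0,0,0]]}}

```text
t: 3.23
ee_pos: [441.4, -47.3, 125.2]
tcp_rot: [0.0, 0.765, 0.644, 0.0]
contact_force: [0.3, -0.3, 0.3]
finger_gap: 68.5
gripper_force: 0.0
```

>>> {"fn": "carry_out", "kwargs": {"commands": [[0.8,0,0,0.003,0],[0.8,0,0,0.003,0],[0.8,0,0,0,0]]}}

```text
t: 3.48
ee_pos: [441.0, -48.0, 118.9]
tcp_rot: [0.0, 0.766, 0.643, 0.0]
contact_force: [1.2, -0.6, -0.3]
finger_gap: 68.3
gripper_force: 0.0
```

>>> {"fn": "carry_out", "kwargs": {"commands": [[0.8,0,0,0.003,0],[0.8,0,0,0,0]]}}

```text
t: 3.65
ee_pos: [440.9, -48.1, 115.7]
tcp_rot: [0.0, 0.766, 0.643, 0.0]
contact_force: [-0.1, -0.4, 2.4]
finger_gap: 68.4
gripper_force: 1.0
```

>>> {"fn": "carry_out", "kwargs": {"commands": [[0.8,0,0,0.003,0],[0.8,0,0,0.003,0],[0.8,0,0,0,0]]}}

```text
t: 3.9
ee_pos: [441.3, -48.1, 109.5]
tcp_rot: [0.0, 0.766, 0.643, 0.0]
contact_force: [1.1, 1.8, 3.4]
finger_gap: 68.2
gripper_force: 1.5
```

>>> {"fn": "carry_out", "kwargs": {"commands": [[0.8,0,0,0.002,0],[0.8,0,0,0,0],[0.8,0,0,0,0]]}}

```text
t: 4.15
ee_pos: [441.3, -48.2, 107.9]
tcp_rot: [0.0, 0.766, 0.643, 0.0]
contact_force: [1.1, 0.0, 3.7]
finger_gap: 68.2
gripper_force: 1.7
```

```bash
python3 -c "
from h import *
import cv2
go(-150,0,100)
im=manip.snapshot('scene');cv2.imwrite('pics/s2.png',cv2.resize(im[140:340,60:340,::-1],None,fx=2,fy=2))"
```

```text
t 4.15 box xyz [-149.4    4.1  107.9] F [1.1 0.  3.7] gap 68.2
p [441.3 -48.2 107.9] tilt [ 0.001 -0.    -1.   ] shift tool mm [-4.1 -0.7  7.9] roll 0.37
```

View pics/s2.png

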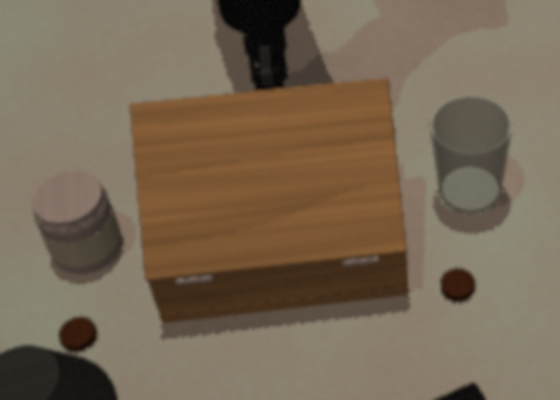

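The lid has popped up: its front corners are now near (125,191) and (255,180) in the full image, well above where they were. Next I'll lift off the tab and move in front of the lid edge.

>>> {"fn": "carry_out", "kwargs": {"commands": [[0.8,0,-0.003,-0.01,0],[0.8,0,0,-0.02,0],[0.8,0,0,-0.03,0],[0.8,0,0,-0.03,0],[0.8,0,0,-0.016,0],[0.8,0,0.02,0,0],[0.8,0,0,0,0]]}}

```text
t: 4.78
ee_pos: [460.0, -51.0, 215.8]
tcp_rot: [0.001, 0.765, 0.643, 0.002]
contact_force: [1.5, 0.8, -0.9]
finger_gap: 68.3
gripper_force: 0.0
```

```bash
python3 -c "
from h import *
import cv2
go(-100,0,214)
im=manip.snapshot('wrist');cv2.imwrite('pics/w3.png',im[:,:,::-1])"
```

```text
t 4.78 box xyz [-130.4    4.7  215.8] F [ 1.5  0.8 -0.9] gap 68.3
p [460.  -51.  215.8] tilt [ 0.005  0.    -1.   ] shift tool mm [-4.9 30.4  2. ] roll 0.42
```

View pics/w3.png

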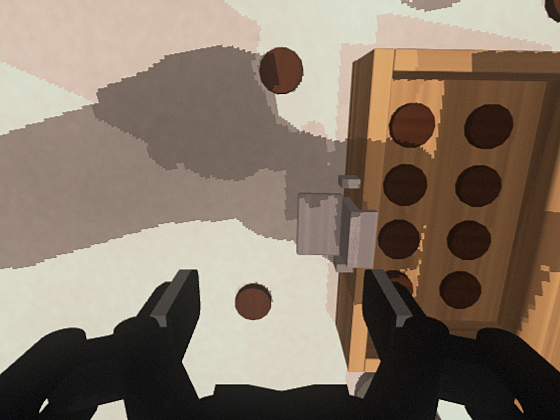

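The wrist view shows the box open with the discs inside and the lid standing up at the right edge of the picture. The tab is back at rest at (318,225). Now I'll push.

>>> {"fn": "carry_out", "kwargs": {"commands": [[1,-0.004,0.015,0.003,0],[1,0,0.015,0.003,0],[1,0,0.01,0,0],[1,0,0.01,0,0],[1,0,0.01,-0.004,0],[1,0,0.01,-0.005,0],[1,0,0.01,-0.005,0],[1,0,0.01,-0.005,0],[1,0,0,0,0]]}}

```text
t: 5.58
ee_pos: [546.6, -70.7, 227.4]
tcp_rot: [0.0, 0.766, 0.643, 0.0]
contact_force: [0.3, -1.1, -0.4]
finger_gap: 85.6
gripper_force: 0.2
```

```bash
python3 -c "
from h import *
import cv2
go(55,0,240)
im=manip.snapshot('scene');cv2.imwrite('pics/s4.png',cv2.resize(im[100:340,60:360,::-1],None,fx=2,fy=2))"
```

```text
t 5.58 box xyz [-41.8   0.8 227.4] F [ 0.3 -1.1 -0.4] gap 85.6
p [546.6 -70.7 227.4] tilt [ 0.001 -0.    -1.   ] shift tool mm [ -1.4  96.8 -12.5] roll 0.37
```

View pics/s4.png

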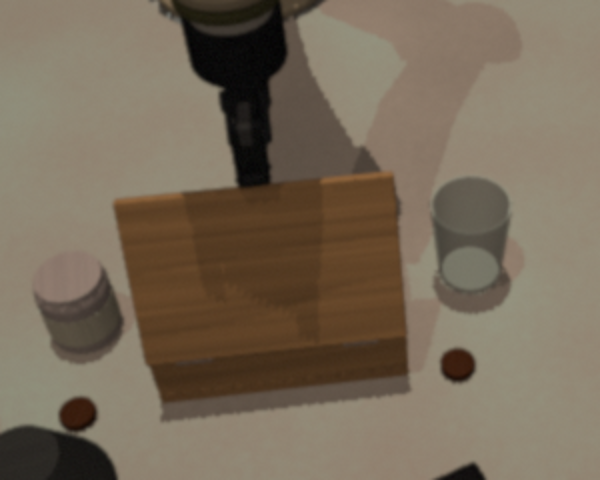

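The lid has swung further up against the finger, and the box and neighbours haven't moved. I'll keep pushing.

>>> {"fn": "carry_out", "kwargs": {"commands": [[1,0,0.01,-0.004,0],[1,0,0.01,-0.004,0],[1,0,0.01,-0.004,0],[1,0,0.01,0,0],[1,0,0.01,0,0],[1,0,0.01,0,0],[1,0,0.01,0,0],[1,0,0.01,0,0],[1,0,0.01,0,0],[1,0,0.008,0,0]]}}

```text
t: 6.47
ee_pos: [643.4, -87.6, 238.7]
tcp_rot: [0.0, 0.766, 0.643, 0.0]
contact_force: [0.5, 0.1, 0.8]
finger_gap: 85.6
gripper_force: 0.0
```

>>> {"fn": "carry_out", "kwargs": {"commands": [[1,0,0,0,0],[1,0,0,0,0],[1,0,-0.02,0,0],[1,0,-0.03,-0.01,0],[1,0,-0.03,-0.02,0],[1,0,-0.03,-0.02,0],[1,0,-0.03,-0.02,0],[1,0,0,0,0]]}}

```text
t: 7.13
ee_pos: [499.1, -63.2, 311.5]
tcp_rot: [-0.001, 0.766, 0.643, 0.001]
contact_force: [-0.7, -0.3, -0.9]
finger_gap: 85.5
gripper_force: 0.0
```

```bash
python3 -c "
from h import *
import cv2
go(55,0,240)
im=manip.snapshot('scene');cv2.imwrite('pics/s5.png',cv2.resize(im[100:340,60:360,::-1],None,fx=2,fy=2))"
```

```text
t 7.13 box xyz [-8.970e+01 -3.000e-01  3.115e+02] F [-0.7 -0.3 -0.9] gap 85.5
p [499.1 -63.2 311.5] tilt [-0.     0.002 -1.   ] shift tool mm [ -0.6 144.8  71.4] roll 0.32
```

View pics/s5.png

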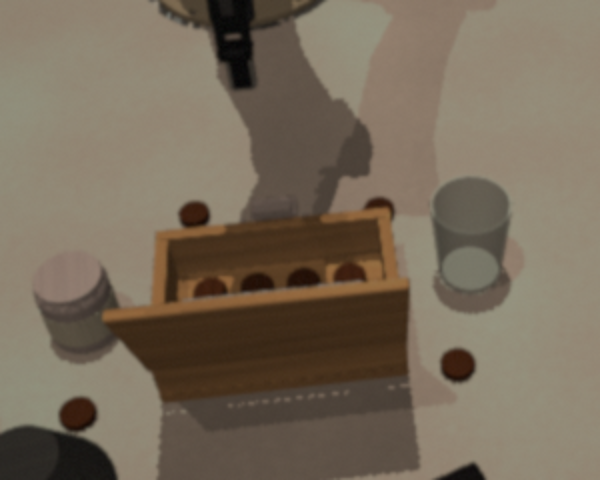

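The lid leans back, the robot is clear of everything, and the discs, cup and tin are in place. I'll let it settle and check the angle from a pixel ray.

>>> {"fn": "carry_out", "kwargs": {"commands": [[1,0,0,0,0],[1,0,0,0,0],[1,0,0,0,0],[1,0,0,0,0],[1,0,0,0,0],[1,0,0,0,0],[1,0,0,0,0],[1,0,0,0,0]]}}

```text
t: 7.85
ee_pos: [504.3, -63.3, 308.7]
tcp_rot: [-0.0, 0.766, 0.643, -0.0]
contact_force: [-1.1, -0.2, -0.4]
finger_gap: 85.6
gripper_force: 0.0
```

```bash
python3 -c "
from h import *
import cv2
a=cv2.imread('pics/s5.png');im=manip.snapshot('scene');b=cv2.resize(im[100:340,60:360,::-1],None,fx=2,fy=2)
print('diff',np.abs(a.astype(int)-b)[150:].mean(),np.abs(a.astype(int)-b)[270:400,100:420].mean())
i=manip.camera_info('scene');f=210/np.tan(np.radians(i['fov_y']/2));W=np.linalg.inv(i['world_from_camera'])
for th in(1.6,1.7,1.8,1.9,1.95):
  for y in(-110,110):
    p=C+BX*(75-150*np.cos(th))+BY*y+[0,0,64+150*np.sin(th)];q=W@[*p,1];u=f*q[0]/q[2]+i['cx'];v=f*q[1]/q[2]+i['cy'];print(th,y,round(2*(u-60)),round(2*(v-100)))
"
```

```text
diff 0.809983164983165 0.8464903846153846
1.6 -110 103 246
1.6 110 401 213
1.7 -110 102 262
1.7 110 403 228
1.8 -110 101 280
1.8 110 405 246
1.9 -110 101 299
1.9 110 408 264
1.95 -110 101 309
1.95 110 409 274
```

```bash
python3 -c "
from cell import manip
print(manip.job_done())"
```

```text
the job is handed in; nothing more can be done
None
```

The disc box is open: I pressed the tab, the lid popped up, and I pushed it back until it came to rest on its stop at about 1.95 rad (measured from the scene camera). The box, cup, tin and discs looked unmoved, the arm was clear, and I handed the job in at about 8 s; no verdict came back.

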